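# Open three beam shutters in order

### The arm

A 6-joint arm with a two-finger parallel gripper is mounted at the origin on the work surface. World frame = base frame: x ahead of the robot, y to its left, z up, the work surface at z = 0. Lengths are in m, angles in rad, forces in N, time in s.
With the tool pointing down it reaches from about 0.425 to 0.925 m from the base axis. Payload 12.5 kg.
Tool frame: the origin (TCP) lies midway between the tips of the shut fingers; the grasp point (between the pads) lies 19 mm behind it (robot.grasp_offset is the distance from the TCP to the grasp point, in m); z points along the fingers, y is the line along which they close (so a half turn about z gives the same grasp; the last joint's range is limited). The gripper opens to 85 mm and grips with 20 to 120 N. Pads are 22 mm wide; open, the fingers measure 114 mm over their backs; the gripper's body (76 mm by 85 mm) begins 54 mm behind the grasp point. The pads swing forward as they close: fully open they stand 13 mm farther back than shut.
Start: joints at [-1.331, 0.491, 1.559, -0, 1.092, -0.106], TCP at [0.212, -0.588, 0.231] pointing down, gripper open.
Joint ranges: [-3.1, 3.1], [-0.84, 2.19], [0.05, 2.79], [-1.13, 4.28], [0.06, 2.93], [-2.69, 2.69]. Speed limits (rad/s): [2.22, 2.22, 2.79, 3.14, 3.14, 3.14].

### API

Orientations are given as a unit quaternion [x, y, z, w].
In Python, from rig import robot gives the robot as it stands. The module is installed in compiled form; this text tells all that it offers.
- The arm moves only by the tool jog_arm, never from a script. Its argument "deltas" is a list that holds one entry, the list of rows, each a list of 7 numbers: the opening, from 0 (shut) to 1 (fully open), then the shift along the tool's x, y, z in m, then the turn, a rotation vector about the tool's x, y, z in degrees. A call has 1 to 20 rows; each row shifts and turns the commanded pose from where the row before left it, along the tool's axes as they then stand; what a row does not reach is not made up. A row lasts 1/8 s, in which the tool goes at most 62.5 mm and 10.7 degrees, less where a joint would pass 70% of its speed; a pose out of reach is approached as far as the arm can. A call is refused whole if a number of a shift passes 0.0625 or a number of a turn 10.7, either way. A call with a gripper value outside its range is refused whole. The fingers move at their own pace and stop on an object; "squeeze" is the grip in N (left out, the last holds). Time passes only in rows, so rows that do not move let the fingers close. It gives the time, the measured TCP pose, the force, the opening and the grip force at its end, in the units of the state.
- robot.get_state(): the state, without advancing time (a new reading comes with each control period).
- robot.snapshot(name): name is "scene" or "top" or "wrist"; returns (picture, depth): 480x640x3 uint8, red, green, blue; 480x640 float32, m along the optical axis (not along the pixel's ray), 0 where there is no reading.
- robot.camera_params(name): a dict with "vfov" (degrees; the focal length in pixels is half the picture's height over the tangent of half this angle, whatever the lens; pixels are square), "cx", "cy" (the principal point, pixels), "k1" (the pictures are not rectified: a ray, as slopes to the right and down, at radius r is drawn at 1 + k1 r^2 times it, then the intrinsics apply), "R" (3x3) and "t" (3): a world point X has camera coordinates R X + t. Camera axes: x right, y down, z forward; pixel columns grow to the right and rows downward; lengths in m; the calibration is good to about 2 mm. A picture is of the moment at which its call begins: read the wrist's pose just before it. camera_params takes no time and is no camera call; for the wrist camera it gives the pose at the moment of the call.
- robot.close_job(): hands the job in; it is judged then, once.
Trained networks look in the newest picture that a camera, given by its name, has taken for a name from the list of things; names that differ only in an ending like _2 or _b are one class to them, and where a whole thing is asked for, a point or a joint stands for the part that bears it (a point fixed in the world has none). Each returns a list of dicts, best first, with "confidence" (0 to 1); they miss things now and then, are a little off and sometimes report something else, mostly with a low value. They report only what shows in the picture. A call takes as long as a camera call. They do not tell look-alikes from the thing itself.
- robot.recognise(camera, label): "pixel" ([column, row] in pixels, amid what is visible of it).
- robot.landmark_of(camera, label): "pixel" ([column, row] in pixels: a listed point, or the origin of a listed thing).
The state is a dict: "t": time; "joint_positions": joint angles; "joint_vel": joint speeds; "joint_efforts": joint torques, N m; "eef_pos": TCP position; "orientation": TCP orientation; "wrist_force": force on the tool from outside, world axes, zero at the start; "torque": the same for the moment, N m; "opening": finger opening in m; "grip_force": force on a finger pad.
Only numpy, scipy, OpenCV 4.12 (cv2) and the standard library are available. Lean on these libraries where they do the work, as an engineer would, in place of code of your own. Each camera call takes 0.05 s, during which the arm holds its last target. There are 200 camera calls.

### The job

Open the three beam shutters, from the weakest beam to the strongest: with the fingertips, lightly press down the round brass cap on top of the small block shutter, then that of the round disc shutter, and last that of the large plate shutter, each by about 14 mm so that its blade clears the beam hole. The shutters are aligned and not clamped: press gently, do not grip, lift, shift or tip them, and leave the lens, bottle and screwdriver alone.

Things in the scene. Friction and masses are not known exactly. Their poses are not given: they have to be found in the camera images.
- block_shutter: Black free-standing beam shutter, about 900 g, loose on the table (not clamped): a square foot 80 x 80 x 12 mm, a slim steel post, and the smallest head, a plain block 36 wide x 36 high x 24 mm thick (z 42 to 78 mm). Above the head, on the post's axis, a round brass push cap on a thin stem. Origin: centre of the foot's underside; z up, x along the beam hole (through the head), y across the head.
- block_cap_top (a point): Centre of the top face of the block shutter's push cap: a flat disc 30 mm in diameter, 6 mm thick, 118 mm above the table when up (40 mm above the head). It moves down with the cap.
- block_cap (a joint): How far the block shutter's cap is pressed down, m: 0 fully up (shut), 0.018 at the lower stop; starts at 0 to 0.002. It slides straight down against about 2.5 N of friction and stays where it is left; from 0.010 the blade clears the beam hole. At the lower stop the cap itself is sprung and yields up to 8 mm more (4 N rising to 13 N), then hits hard.
- ring_shutter: Black free-standing beam shutter, about 900 g, loose on the table (not clamped): a square foot 80 x 80 x 12 mm, a slim steel post, and a round disc head 52 mm in diameter, 14 mm thick (z 56 to 108 mm). Above the head, on the post's axis, a round brass push cap on a thin stem. Origin: centre of the foot's underside; z up, x along the beam hole (through the head), y across the head.
- ring_cap_top (a point): Centre of the top face of the ring shutter's push cap: a flat disc 30 mm in diameter, 6 mm thick, 148 mm above the table when up (40 mm above the head). It moves down with the cap.
- ring_cap (a joint): How far the ring shutter's cap is pressed down, m: 0 fully up (shut), 0.018 at the lower stop; starts at 0 to 0.002. It slides straight down against about 2.5 N of friction and stays where it is left; from 0.010 the blade clears the beam hole. At the lower stop the cap itself is sprung and yields up to 8 mm more (4 N rising to 13 N), then hits hard.
- plate_shutter: Black free-standing beam shutter, about 900 g, loose on the table (not clamped): a square foot 80 x 80 x 12 mm, a slim steel post, and the largest head, a flat plate 84 wide x 72 high x 14 mm thick (z 60 to 132 mm). Above the head, on the post's axis, a round brass push cap on a thin stem. Origin: centre of the foot's underside; z up, x along the beam hole (through the head), y across the head.
- plate_cap_top (a point): Centre of the top face of the plate shutter's push cap: a flat disc 30 mm in diameter, 6 mm thick, 172 mm above the table when up (40 mm above the head). It moves down with the cap.
- plate_cap (a joint): How far the plate shutter's cap is pressed down, m: 0 fully up (shut), 0.018 at the lower stop; starts at 0 to 0.002. It slides straight down against about 2.5 N of friction and stays where it is left; from 0.010 the blade clears the beam hole. At the lower stop the cap itself is sprung and yields up to 8 mm more (4 N rising to 13 N), then hits hard.
- lens_post: Bystander: round lens, 48 mm, on a thin post with a round foot of 60 mm; 108 mm tall, loose. Origin: centre of its underside.
- wash_bottle: Bystander: small white bottle, 48 mm in diameter, 95 mm tall, loose. Origin: centre of its underside.
- driver: Bystander: screwdriver, 200 mm long, black handle 26 mm thick, lying on the table along its x axis, loose. Origin: under its middle.
Things that resemble listed ones, but are neither listed nor needed, are in the scene too. Leave any green look-alike of the plate_shutter alone. Leave any green look-alike of the ring_shutter alone.

How it is judged:
On the way, in this order (a step that is already met when the one before it is completed fails the run):
1. the small block shutter's cap is pressed at least 10 mm down by the fingers (value of joint block_cap above 0.01 m and contact force between the fingers and block_shutter above 0.2 N).
2. the round shutter's cap is pressed at least 10 mm down by the fingers (value of joint ring_cap above 0.01 m and contact force between the fingers and ring_shutter above 0.2 N).
3. the large square-plate shutter's cap is pressed at least 10 mm down by the fingers (value of joint plate_cap above 0.01 m and contact force between the fingers and plate_shutter above 0.2 N).
At the end, for the whole second after the job is handed in: All three caps are at least 10 mm down, and each shutter stands upright and at rest within 15 mm of where it began (value of joint each of block_cap, ring_cap, plate_cap above 0.01 m and distance of each of block_shutter, ring_shutter, plate_shutter from where it was at the start of the episode below 0.015 m and angle between each of block_shutter, ring_shutter, plate_shutter's own z axis and vertical below 0.05 rad and linear speed of each of block_shutter, ring_shutter, plate_shutter below 0.02 m/s); the robot touches nothing.
It fails at once if the round shutter's cap is pressed (over 5 mm) before the small block's is 10 mm down (value of joint ring_cap above 0.005 m and value of joint block_cap below 0.01 m).
It fails at once if the large plate shutter's cap is pressed (over 5 mm) before the round one's is 10 mm down (value of joint plate_cap above 0.005 m and value of joint ring_cap below 0.01 m).
It fails at once if a shutter is pushed harder than 25 N (contact force between any of the fingers, the arm and block_shutter above 25 N or contact force between any of the fingers, the arm and ring_shutter above 25 N or contact force between any of the fingers, the arm and plate_shutter above 25 N).
It fails at once if a shutter is lifted by 8 mm, tipped by 0.12 rad or shifted by 15 mm (height (world z) of any of block_shutter, ring_shutter, plate_shutter above 0.008 m or angle between any of block_shutter, ring_shutter, plate_shutter's own z axis and vertical above 0.12 rad or distance of any of block_shutter, ring_shutter, plate_shutter from where it was at the start of the episode above 0.015 m).
It fails at once if the lens, bottle or screwdriver is moved by 15 mm (distance of any of lens_post, wash_bottle, driver from where it was at the start of the episode above 0.015 m).
It also fails if it takes over 48 s, if anything falls off the work surface, if the arm or the gripper's body presses on something with over 40 N, if the wrist force passes 120 N, or if a joint passes its speed limit or range.

## Working session

There is one attempt and no reset: what is moved stays moved. The work goes in short steps, Python scripts to look and compute and a tool call to move; the robot and the scene stay as the last step left them, time stands still between calls to the robot, and variables do not carry over. Pictures are saved under pics/ and viewed, at most 10 in all, crops included, and the job is handed in when it is done.

Besides the shell and the picture viewer there is one more tool, called after "Call:" in YAML: its name, and indented under it one key for each argument. jog_arm: Moves the arm, as the interface text tells. Its arguments: {"type":"object","properties":{"deltas":{"type":"array"},"squeeze":{"type":"number"}},"required":["deltas"]}

```bash
mkdir -p pics && cat > h.py <<'E'
import numpy as np, cv2
from rig import robot
from scipy.spatial.transform import Rotation as Ro
def K(p):
    f=240/np.tan(np.radians(p["vfov"])/2)
    return np.array([[f,0,p["cx"]],[0,f,p["cy"]],[0,0,1.]]),np.array([p["k1"],0,0,0.])
def ray(p,px):
    k,d=K(p); u=cv2.undistortPoints(np.array([[px]],float),k,d)[0,0]
    return np.array([u[0],u[1],1.])
def cen(p): return -np.array(p["R"]).T@np.array(p["t"])
def atz(p,px,z):
    c=cen(p); d=np.array(p["R"]).T@ray(p,px); return c+d*(z-c[2])/d[2]
def atd(p,px,dep):
    i=int(round(px[1])),int(round(px[0])); return cen(p)+np.array(p["R"]).T@ray(p,px)*float(dep[i])
def save(n,pic): cv2.imwrite(f"pics/{n}.png",pic[:,:,::-1])
E
python3 - <<'E'
from h import *
H=dict(block=.118,ring=.148,plate=.172)
for c in("scene","top"):
    pic,dep=robot.snapshot(c); save(c,pic); p=robot.camera_params(c); print(c,cen(p).round(3))
    for n,z in H.items():
        for r in robot.landmark_of(c,n+"_cap_top"):
            print(n,round(r["confidence"],2),np.round(r["pixel"]),atz(p,r["pixel"],z).round(3),atd(p,r["pixel"],dep).round(3))
s=robot.get_state();print(s["t"],s["eef_pos"],Ro.from_quat(s["orientation"]).as_matrix().round(3))
E
```

```text
scene [1.398 0.397 0.898]
block 0.66 [410. 278.] [0.621 0.218 0.118] [0.62  0.217 0.116]
block 0.53 [319. 218.] [ 0.528 -0.017  0.118] [ 0.559 -0.002  0.146]
ring 0.55 [328. 181.] [ 0.434 -0.038  0.148] [ 0.436 -0.037  0.15 ]
ring 0.41 [323. 220.] [0.564 0.009 0.148] [0.566 0.009 0.149]
ring 0.32 [362. 366.] [0.872 0.217 0.148] [0.799 0.193 0.044]
ring 0.29 [505. 303.] [0.643 0.4   0.148] [0.494 0.401 0.001]
plate 0.65 [240. 168.] [ 0.499 -0.227  0.172] [ 0.496 -0.228  0.17 ]
plate 0.64 [266. 141.] [ 0.371 -0.227  0.172] [ 0.367 -0.23   0.169]
plate 0.5 [172. 170.] [ 0.566 -0.365  0.172] [ 0.565 -0.366  0.171]
plate 0.22 [319. 219.] [0.591 0.012 0.172] [ 0.562 -0.002  0.146]
top [0.5   0.013 1.221]
block 0.41 [219. 221.] [0.625 0.223 0.118] [0.625 0.223 0.118]
ring 0.67 [323. 247.] [ 0.562 -0.003  0.148] [ 0.563 -0.003  0.144]
ring 0.64 [340. 310.] [ 0.429 -0.037  0.148] [ 0.429 -0.037  0.149]
ring 0.17 [410. 277.] [ 0.497 -0.186  0.148] [ 0.496 -0.21   0.019]
plate 0.73 [434. 337.] [ 0.372 -0.229  0.172] [ 0.372 -0.229  0.172]
plate 0.71 [428. 277.] [ 0.495 -0.22   0.172] [ 0.495 -0.221  0.17 ]
plate 0.63 [497. 244.] [ 0.56  -0.366  0.172] [ 0.561 -0.367  0.171]
0.4 [ 0.21187188 -0.58798623  0.23121065] [[ 0.941  0.339 -0.   ]
 [ 0.339 -0.941  0.   ]
 [ 0.    -0.    -1.   ]]
```

View pics/scene.png

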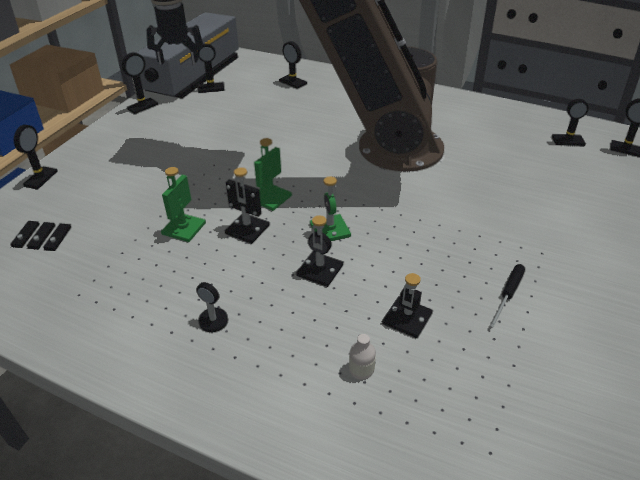

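View pics/top.png

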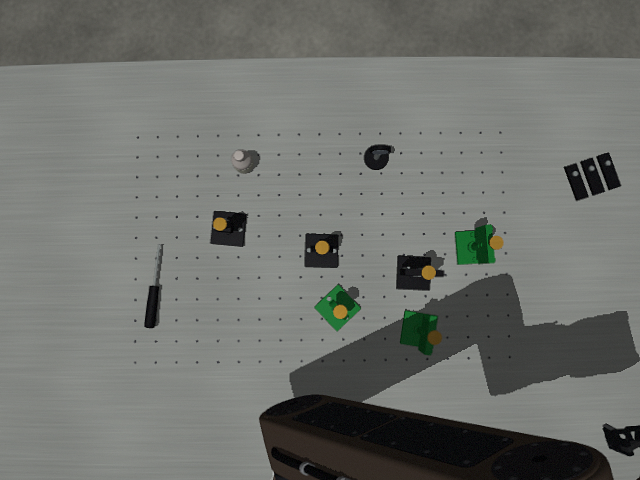

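The pictures match. The black shutters' caps are at top-view pixels (219,222) block, (322,247) ring and (428,272) plate. The green look-alikes are at (340,311), (434,337) and (497,242). I'll shut the fingers and travel at z = 0.231, above everything, to the block cap at about (0.622, 0.221).

Call:
jog_arm:
  deltas:
    - [[0, 0, 0, 0, 0, 0, 0], [0, 0.0365, -0.0345, 0, 0, 0, 0], [0, 0.0365, -0.0345, 0, 0, 0, 0], [0, 0.0365, -0.0345, 0, 0, 0, 0], [0, 0.0365, -0.0345, 0, 0, 0, 0], [0, 0.0365, -0.0345, 0, 0, 0, 0], [0, 0.0365, -0.0345, 0, 0, 0, 0], [0, 0.0365, -0.0345, 0, 0, 0, 0], [0, 0.0365, -0.0345, 0, 0, 0, 0], [0, 0.0365, -0.0345, 0, 0, 0, 0], [0, 0.0365, -0.0345, 0, 0, 0, 0], [0, 0.0365, -0.0345, 0, 0, 0, 0], [0, 0.0365, -0.0345, 0, 0, 0, 0], [0, 0.0365, -0.0345, 0, 0, 0, 0], [0, 0.0365, -0.0345, 0, 0, 0, 0], [0, 0.0365, -0.0345, 0, 0, 0, 0], [0, 0.0365, -0.0345, 0, 0, 0, 0], [0, 0.0365, -0.0345, 0, 0, 0, 0], [0, 0.0365, -0.0345, 0, 0, 0, 0], [0, 0, 0, 0, 0, 0, 0]]

```text
t: 2.9
eef_pos: [0.6201, 0.2216, 0.2305]
orientation: [0.985, 0.173, -0.0, -0.0]
wrist_force: [-0.8, -0.2, -0.7]
opening: -0.0001
grip_force: 0.0
```

```bash
cat > look.py <<'E'
import sys
from h import *
n,z=sys.argv[1],float(sys.argv[2])
s=robot.get_state();print(s["t"],s["eef_pos"].round(4) if hasattr(s["eef_pos"],"round") else s["eef_pos"],s["opening"],s["wrist_force"])
M=Ro.from_quat(s["orientation"]).as_matrix();print(M.round(3))
for c in("wrist","top"):
    p=robot.camera_params(c);pic,dep=robot.snapshot(c);save(n+c,pic)
    for r in robot.landmark_of(c,n+"_cap_top")[:3]:
        w=atz(p,r["pixel"],z)
        print(c,round(r["confidence"],2),np.round(r["pixel"]),w.round(4),atd(p,r["pixel"],dep).round(3),"tool",(M.T@(w-np.array(s["eef_pos"]))).round(4))
    # brass blobs
    h=cv2.cvtColor(pic,cv2.COLOR_RGB2HSV);m=cv2.inRange(h,(10,110,90),(28,255,255))
    _,_,st,ce=cv2.connectedComponentsWithStats(m)
    for a,q in zip(st[1:],ce[1:]):
        if a[4]>60: 
            w=atz(p,q,z);print(" blob",c,a[4],q.round(),w.round(4),atd(p,q,dep).round(3),"tool",(M.T@(w-np.array(s["eef_pos"]))).round(4))
E
python3 look.py block 0.117
```

```text
2.9 [0.6201 0.2216 0.2305] -8.124520682140919e-05 [-0.80185133 -0.16612826 -0.71028592]
[[ 0.94   0.342 -0.   ]
 [ 0.342 -0.94   0.   ]
 [ 0.    -0.    -1.   ]]
wrist 0.71 [318. 234.] [0.6181 0.2243 0.117 ] [0.618 0.224 0.118] tool [-0.0009 -0.0031  0.1135]
 blob wrist 1722 [319. 235.] [0.618  0.2232 0.117 ] [0.618 0.223 0.117] tool [-0.0014 -0.0021  0.1135]
 blob wrist 1218 [610. 437.] [ 0.545  -0.0327  0.117 ] [ 0.562 -0.     0.147] tool [-0.1575  0.2134  0.1135]
top 0.44 [413. 276.] [ 0.4972 -0.198   0.117 ] [ 0.497 -0.216  0.025] tool [-0.2588  0.3525  0.1135]
 blob top 147 [496. 242.] [ 0.5687 -0.3845  0.117 ] [ 0.565 -0.364  0.174] tool [-0.2553  0.5521  0.1134]
 blob top 133 [322. 247.] [ 5.639e-01 -2.000e-04  1.170e-01] [0.562 0.    0.143] tool [-0.1286  0.1893  0.1135]
 blob top 163 [428. 272.] [ 0.5054 -0.2323  0.117 ] [ 0.505 -0.222  0.166] tool [-0.2629  0.3875  0.1135]
 blob top 141 [340. 311.] [ 0.4236 -0.0375  0.117 ] [ 0.426 -0.036  0.147] tool [-0.2732  0.1764  0.1135]
 blob top 157 [434. 337.] [ 0.3646 -0.2413  0.117 ] [ 0.371 -0.229  0.172] tool [-0.3982  0.3479  0.1135]
```

Call:
jog_arm:
  deltas:
    - [[0, -0.001, -0.0025, 0.025, 0, 0, 0], [0, 0, 0, 0.035, 0, 0, 0], [0, 0, 0, 0.03, 0, 0, 0], [0, 0, 0, 0.01, 0, 0, 0], [0, 0, 0, 0, 0, 0, 0], [0, 0, 0, 0.002, 0, 0, 0], [0, 0, 0, 0.002, 0, 0, 0], [0, 0, 0, 0.002, 0, 0, 0], [0, 0, 0, 0.002, 0, 0, 0], [0, 0, 0, 0.002, 0, 0, 0], [0, 0, 0, 0.002, 0, 0, 0], [0, 0, 0, 0.002, 0, 0, 0], [0, 0, 0, 0.002, 0, 0, 0], [0, 0, 0, 0.002, 0, 0, 0], [0, 0, 0, 0.002, 0, 0, 0], [0, 0, 0, 0.002, 0, 0, 0], [0, 0, 0, 0.002, 0, 0, 0], [0, 0, 0, 0.002, 0, 0, 0], [0, 0, 0, 0.001, 0, 0, 0]]

```text
t: 5.48
eef_pos: [0.6177, 0.2209, 0.1041]
orientation: [0.985, 0.172, -0.0, 0.0]
wrist_force: [-0.7, -0.2, 2.1]
opening: -0.0002
grip_force: 1.0
```

Call:
jog_arm:
  deltas:
    - [[0, 0, 0, -0.01, 0, 0, 0], [0, 0, 0, -0.03, 0, 0, 0], [0, 0, 0, -0.045, 0, 0, 0], [0, 0, 0, -0.042, 0, 0, 0], [0, 0, 0, 0, 0, 0, 0], [0, -0.0213, 0.0314, 0, 0, 0, 0], [0, -0.0213, 0.0314, 0, 0, 0, 0], [0, -0.0213, 0.0314, 0, 0, 0, 0], [0, -0.0213, 0.0314, 0, 0, 0, 0], [0, -0.0213, 0.0314, 0, 0, 0, 0], [0, -0.0213, 0.0314, 0, 0, 0, 0], [0, 0, 0, 0, 0, 0, 0], [0, 0, 0, 0, 0, 0, 0]]

```text
t: 7.1
eef_pos: [0.5613, 0.0006, 0.231]
orientation: [0.985, 0.172, -0.0, -0.0]
wrist_force: [0.1, 0.6, -0.1]
opening: 0.0
grip_force: 0.0
```

```bash
python3 look.py ring 0.147
```

```text
7.1 [0.5613 0.0006 0.231 ] 4.80743537459172e-07 [ 0.14524498  0.57751611 -0.1093687 ]
[[ 0.941  0.339 -0.   ]
 [ 0.339 -0.941  0.   ]
 [-0.    -0.    -1.   ]]
wrist 0.96 [325. 252.] [ 0.5598 -0.0012  0.147 ] [ 0.56  -0.001  0.147] tool [-0.002   0.0012  0.084 ]
wrist 0.56 [306. 455.] [ 0.4218 -0.0383  0.147 ] [0.552 0.002 0.287] tool [-0.1444 -0.0106  0.0841]
 blob wrist 518 [ 6. 17.] [0.62   0.1836 0.147 ] [0.617 0.212 0.105] tool [ 0.1172 -0.1523  0.084 ]
 blob wrist 67 [17. 23.] [0.6191 0.1783 0.147 ] [0.616 0.208 0.102] tool [ 0.1145 -0.1476  0.084 ]
 blob wrist 2144 [325. 247.] [ 5.622e-01 -4.000e-04  1.470e-01] [ 0.562 -0.     0.147] tool [0.0006 0.0012 0.084 ]
 blob wrist 360 [320. 448.] [ 0.4301 -0.0448  0.147 ] [ 0.432 -0.044  0.149] tool [-0.1388 -0.0017  0.0841]
 blob wrist 948 [627. 458.] [ 0.4904 -0.2416  0.147 ] [ 0.506 -0.213  0.171] tool [-0.1487  0.2039  0.084 ]
top 0.61 [376. 156.] [ 0.7567 -0.1195  0.147 ] [ 0.782 -0.133  0.041] tool [0.1433 0.1792 0.0839]
 blob top 144 [220. 224.] [0.6136 0.215  0.147 ] [0.618 0.223 0.102] tool [ 0.1218 -0.184   0.084 ]
 blob top 148 [496. 242.] [ 0.5668 -0.3739  0.147 ] [ 0.565 -0.364  0.174] tool [-0.1216  0.3542  0.084 ]
 blob top 162 [428. 272.] [ 0.5051 -0.2257  0.147 ] [ 0.505 -0.221  0.167] tool [-0.1295  0.194   0.084 ]
 blob top 157 [434. 337.] [ 0.3683 -0.2344  0.147 ] [ 0.371 -0.23   0.168] tool [-0.2611  0.1558  0.0841]
```

The block cap now measures about 0.103 m, so it is down about 14 mm. The ring cap is centred under the tool, so I'll press it.

Call:
jog_arm:
  deltas:
    - [[0, 0, 0.001, 0.02, 0, 0, 0], [0, 0, 0, 0.03, 0, 0, 0], [0, 0, 0, 0.02, 0, 0, 0], [0, 0, 0, 0.005, 0, 0, 0], [0, 0, 0, 0, 0, 0, 0], [0, 0, 0, 0.002, 0, 0, 0], [0, 0, 0, 0.002, 0, 0, 0], [0, 0, 0, 0.002, 0, 0, 0], [0, 0, 0, 0.002, 0, 0, 0], [0, 0, 0, 0.002, 0, 0, 0], [0, 0, 0, 0.002, 0, 0, 0], [0, 0, 0, 0.002, 0, 0, 0], [0, 0, 0, 0.002, 0, 0, 0], [0, 0, 0, 0.002, 0, 0, 0], [0, 0, 0, 0.002, 0, 0, 0], [0, 0, 0, 0.002, 0, 0, 0]]

```text
t: 9.3
eef_pos: [0.5617, -0.0006, 0.1342]
orientation: [0.985, 0.172, 0.0, 0.0]
wrist_force: [-0.8, -0.2, 2.4]
opening: -0.0
grip_force: 1.0
```

Call:
jog_arm:
  deltas:
    - [[0, 0, 0, -0.01, 0, 0, 0], [0, 0, 0, -0.03, 0, 0, 0], [0, 0, 0, -0.04, 0, 0, 0], [0, 0, 0, -0.017, 0, 0, 0], [0, 0, 0, 0, 0, 0, 0], [0, -0.022, 0.0312, 0, 0, 0, 0], [0, -0.022, 0.0312, 0, 0, 0, 0], [0, -0.022, 0.0312, 0, 0, 0, 0], [0, -0.022, 0.0312, 0, 0, 0, 0], [0, -0.022, 0.0312, 0, 0, 0, 0], [0, -0.022, 0.0312, 0, 0, 0, 0], [0, 0, 0, 0, 0, 0, 0], [0, 0, 0, 0, 0, 0, 0]]

```text
t: 10.92
eef_pos: [0.5007, -0.221, 0.2306]
orientation: [0.985, 0.172, -0.0, -0.0]
wrist_force: [-0.4, 0.4, 0.5]
opening: -0.0001
grip_force: 0.0
```

```bash
python3 look.py plate 0.171
```

```text
10.925 [ 0.5007 -0.221   0.2306] -9.62158923398258e-05 [-0.42524767  0.42865486  0.49548412]
[[ 0.941  0.339 -0.001]
 [ 0.339 -0.941  0.001]
 [-0.001 -0.001 -1.   ]]
wrist 0.68 [327. 258.] [ 0.5042 -0.2217  0.171 ] [ 0.505 -0.221  0.173] tool [0.0031 0.0019 0.0596]
 blob wrist 1500 [625. 243.] [ 0.5621 -0.3592  0.171 ] [ 0.562 -0.358  0.173] tool [0.011  0.1509 0.0595]
 blob wrist 2663 [325. 256.] [ 0.5052 -0.2207  0.171 ] [ 0.506 -0.22   0.173] tool [0.0043 0.0013 0.0596]
 blob wrist 70 [  1. 266.] [ 0.4441 -0.0672  0.171 ] [ 0.427 -0.05   0.144] tool [-0.0012 -0.1638  0.0598]
top 0.68 [498. 242.] [ 0.5647 -0.3694  0.171 ] [ 0.565 -0.371  0.168] tool [0.0099 0.1613 0.0595]
 blob top 144 [220. 224.] [0.6111 0.2104 0.171 ] [0.618 0.223 0.106] tool [ 0.2499 -0.3685  0.0598]
 blob top 153 [322. 248.] [5.596e-01 3.000e-04 1.710e-01] [ 0.562 -0.     0.135] tool [ 0.1303 -0.1882  0.0597]
 blob top 132 [340. 311.] [ 0.4274 -0.0356  0.171 ] [ 0.426 -0.037  0.147] tool [-0.0062 -0.1992  0.0599]
```

Call:
jog_arm:
  deltas:
    - [[0, 0.004, 0.0015, 0.01, 0, 0, 0], [0, 0, 0, 0.02, 0, 0, 0], [0, 0, 0, 0.016, 0, 0, 0], [0, 0, 0, 0.005, 0, 0, 0], [0, 0, 0, 0, 0, 0, 0], [0, 0, 0, 0.002, 0, 0, 0], [0, 0, 0, 0.002, 0, 0, 0], [0, 0, 0, 0.002, 0, 0, 0], [0, 0, 0, 0.002, 0, 0, 0], [0, 0, 0, 0.002, 0, 0, 0], [0, 0, 0, 0.002, 0, 0, 0], [0, 0, 0, 0.002, 0, 0, 0], [0, 0, 0, 0.002, 0, 0, 0], [0, 0, 0, 0.002, 0, 0, 0], [0, 0, 0, 0.002, 0, 0, 0], [0, 0, 0, 0.002, 0, 0, 0]]

```text
t: 13.12
eef_pos: [0.5052, -0.2215, 0.1582]
orientation: [0.985, 0.172, 0.0, 0.0]
wrist_force: [0.6, -0.1, 2.2]
opening: 0.0003
grip_force: 1.0
```

Call:
jog_arm:
  deltas:
    - [[0, 0, 0, -0.01, 0, 0, 0], [0, 0, 0, -0.03, 0, 0, 0], [0, 0, 0, -0.04, 0, 0, 0], [0, 0, 0, -0.04, 0, 0, 0], [0, 0, 0, -0.02, 0, 0, 0], [0, 0, 0, 0, 0, 0, 0], [0, 0, 0, 0, 0, 0, 0]]

```text
t: 14.0
eef_pos: [0.5049, -0.2213, 0.2975]
orientation: [0.985, 0.172, -0.0, -0.0]
wrist_force: [-0.5, -0.4, -0.4]
opening: 0.0003
grip_force: 0.0
```

```bash
python3 look.py plate 0.158; python3 -c "
from h import *
pic,d=robot.snapshot('scene');save('end',pic)"
```

```text
14.0 [ 0.5049 -0.2213  0.2975] 0.0002841623984844545 [-0.47989591 -0.3529581  -0.36921786]
[[ 0.941  0.339 -0.001]
 [ 0.339 -0.941  0.001]
 [-0.001 -0.001 -1.   ]]
wrist 0.91 [565. 214.] [ 0.5655 -0.3739  0.158 ] [ 0.566 -0.365  0.172] tool [0.0055 0.1642 0.1394]
wrist 0.72 [324. 221.] [ 0.5056 -0.2216  0.158 ] [ 0.506 -0.222  0.158] tool [0.0007 0.0007 0.1395]
 blob wrist 1838 [35. 23.] [ 0.5627 -0.0167  0.158 ] [ 0.561 -0.001  0.134] tool [ 0.1238 -0.1728  0.1396]
 blob wrist 1650 [563. 216.] [ 0.5643 -0.3733  0.158 ] [ 0.565 -0.364  0.173] tool [0.0045 0.1633 0.1394]
 blob wrist 1465 [322. 221.] [ 0.5051 -0.2206  0.158 ] [ 0.505 -0.221  0.158] tool [ 0.0006 -0.0004  0.1395]
 blob wrist 1361 [ 44. 235.] [ 0.4311 -0.0432  0.158 ] [ 0.426 -0.038  0.149] tool [-0.0089 -0.1924  0.1397]
top 0.23 [246. 164.] [0.7403 0.1586 0.158 ] [0.761 0.171 0.065] tool [ 0.3503 -0.2775  0.1395]
 blob top 144 [220. 224.] [0.6125 0.2129 0.158 ] [0.618 0.223 0.105] tool [ 0.2485 -0.3719  0.1396]
 blob top 153 [322. 248.] [5.603e-01 1.000e-04 1.580e-01] [ 0.562 -0.     0.136] tool [ 0.1273 -0.1894  0.1396]
 blob top 135 [340. 311.] [ 0.4264 -0.0358  0.158 ] [ 0.426 -0.036  0.149] tool [-0.0108 -0.2009  0.1397]
```

View pics/end.png

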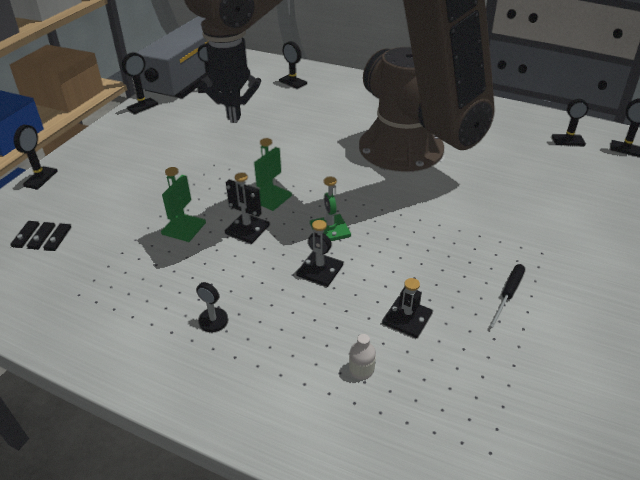

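The picture shows all three black shutters upright in their places, with their caps lowered at (411,285), (319,225) and (241,177). The gripper is clear of everything.

```bash
python3 -c "
from rig import robot
print(robot.close_job())"
```

```text
the job is handed in; nothing more can be done
None
```

I pressed the block, ring and plate caps down about 14 mm each, in that order. All three shutters are upright with no visible shift, and I handed the job in at about 14 s; no verdict was shown.

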